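# Pack the incubator carrier

## Robot

A 6-joint arm with a two-finger parallel gripper is mounted at the origin on the work surface. World frame = base frame: x ahead of the robot, y to its left, z up, the work surface at z = 0. Lengths are in m, angles in rad, forces in N, time in s.
With the tool pointing down it reaches from about 0.375 to 0.975 m from the base axis. Payload 3.8 kg.
Tool frame: the origin (TCP) lies midway between the tips of the shut fingers; the grasp point (between the pads) lies 19 mm behind it; z points along the fingers, y is the line along which they close (so a half turn about z gives the same grasp; the last joint's range is limited). The gripper opens to 85 mm and grips with 20 to 120 N. Pads are 22 mm wide; open, the fingers measure 114 mm over their backs; the gripper's body (76 mm by 85 mm) begins 54 mm behind the grasp point. The pads swing forward as they close: fully open they stand 13 mm farther back than shut.
Start: joints at [1.169, 0.264, 1.604, -0, 1.274, -0.037], TCP at [0.241, 0.631, 0.231] pointing down, gripper open.
Joint ranges: [-2.63, 2.63], [-0.94, 2.18], [0.31, 2.57], [-1.31, 4.45], [0, 2.66], [-2.55, 2.55]. Speed limits (rad/s): [2.57, 2.57, 3.14, 3.14, 3.14, 3.14].

## Interface

Orientations are given as a rotation vector (axis times angle).
In Python, from workcell import bot gives the robot as it stands.
- The arm moves only by the tool jog_arm, never from a script. Its argument "motion" is a list of rows, each a list of 5 numbers: the opening, from -1 (shut) to 1 (fully open), then the shift along the tool's x, y, z in mm, then the turn about the tool's z in degrees. In form: [[claw, x, y, z, twist], ...]. A call has 1 to 10 rows; each row shifts and turns the commanded pose from where the row before left it, along the tool's axes as they then stand; what a row does not reach is not made up. A row lasts 1/12 s, in which the tool goes at most 41.7 mm and 7.16 degrees, less where a joint would pass 70% of its speed; a pose out of reach is approached as far as the arm can. A call with a gripper value outside its range is refused whole. The fingers move at their own pace and stop on an object; "force" is the grip in N (left out, the last holds). Time passes only in rows, so rows that do not move let the fingers close. It gives the time, the measured TCP pose, the force, the opening and the grip force at its end, in the units of the state.
- bot.read_state(): the state, without advancing time (a new reading comes with each control period).
- bot.read_camera(name): name is "scene" or "top"; returns (picture, depth): 420x560x3 uint8, red, green, blue; 420x560 float32, m along the optical axis (not along the pixel's ray), 0 where there is no reading.
- bot.get_calibration(name): a dict with "vfov" (degrees; the focal length in pixels is half the picture's height over the tangent of half this angle, whatever the lens; pixels are square), "cx", "cy" (the principal point, pixels), "rvec" (rotation vector, rad) and "tvec" (3), from world to camera coordinates, as OpenCV has them. Camera axes: x right, y down, z forward; pixel columns grow to the right and rows downward; lengths in m; the calibration is good to about 2 mm. A picture is of the moment at which its call begins. get_calibration takes no time and is no camera call.
- bot.finish_job(): hands the job in; it is judged then, once.
The state is a dict: "time": time; "q": joint angles; "joint_vel": joint speeds; "joint_torque": joint torques, N m; "tool_pos": TCP position; "tcp_rot": TCP orientation; "wrist_force": force on the tool from outside, world axes, zero at the start; "torque": the same for the moment, N m; "width": opening from 0.0 (shut) to 1.0 (fully open); "grip_force": force on a finger pad.
Only numpy, scipy, OpenCV 4.12 (cv2) and the standard library are available. Lean on these libraries where they do the work, as an engineer would, in place of code of your own. Each camera call takes 0.05 s, during which the arm holds its last target. There are 200 camera calls.

## Task

Pack the carrier tray for the incubator: stand the capped pot and the capped vial in their round nests, lay the slide box in its rectangular nest, and push the brass thermometer sleeve foot first fully home into the bore of the metal block, until its collar sits on the block. Leave the empty pot and the empty vial without caps standing where they are, set things down gently rather than dropping them, and let go of everything.

Things in the scene. Friction and masses are not known exactly. Their poses are not given: they have to be found in the camera images.
- pot: Capped specimen pot, standing upright: clear body with pale filling and a flat closed white screw cap; 52 mm diameter (body 51 mm), 50 mm high. To be packed. Origin: centre of its underside, z up.
- vial: Capped amber glass vial, standing upright: 28 mm diameter, 60 mm high, the top 16 mm is a flat white cap. To be packed. Origin: centre of its underside, z up.
- slidebox: Closed box for microscope slides, grey with a white lid, lying flat: 40 mm (its x) by 66 mm (its y) by 36 mm high; a small catch stands 2 mm out of its -x side. To be packed, lid up. Origin: centre of its underside.
- sleeve: Brass thermometer sleeve, standing on its foot: lower shank 26 mm diameter and 28 mm long, its foot chamfered to 20 mm diameter over 4 mm; above it a collar 32 mm diameter and 36 mm high, to be gripped; total height 64 mm. To be packed. Origin: centre of the foot's underside, z up.
- open_pot: Look-alike to leave alone: empty white pot without a cap, open at the top; 52 mm diameter, 40 mm high, 3 mm wall. Origin: centre of its underside.
- open_vial: Look-alike to leave alone: empty amber vial without a cap, open at the top; 28 mm diameter, 44 mm high. Origin: centre of its underside.
- nest_pot: Nest for the capped pot: grey plate 92 (x) by 88 (y) by 6 mm; origin: centre of its underside, z up. On it a black ring wall 70 mm inside diameter and 8 mm high; the pot stands inside on the floor, 6 mm above the origin. All four nests lie in a row along y (95 mm pitch, any order) in a 400 by 116 mm aluminium tray on the bench, rim 14 mm high, floor 6 mm thick.
- nest_vial: Nest for the capped vial: grey plate 92 (x) by 88 (y) by 6 mm; origin: centre of its underside, z up. On it a black ring wall 46 mm inside diameter and 8 mm high; the vial stands inside on the floor, 6 mm above the origin. All four nests lie in a row along y (95 mm pitch, any order) in a 400 by 116 mm aluminium tray on the bench, rim 14 mm high, floor 6 mm thick.
- nest_box: Nest for the slide box: grey plate 92 (x) by 88 (y) by 6 mm; origin: centre of its underside, z up. On it a black rectangular wall 8 mm high, inside 56 mm (x) by 82 mm (y); the box lies inside, its long side along y (either way round), on the floor 6 mm above the origin.
- nest_bore: Nest for the brass sleeve: grey plate 92 (x) by 88 (y) by 6 mm; origin: centre of its underside, z up. On it an aluminium block 60 by 60 mm, 34 mm high (top 40 mm above the origin), with a vertical blind bore in its centre, 28 mm diameter, 32 mm deep, with a sharp mouth. Sleeve home: collar on the block, sleeve origin 12 mm above this origin.
Not all that is in view belongs to the job. Leave any blue or purple look-alike of the pot alone.

How it is judged:
By the outcome, as a careful person would: the job done as asked, in the order asked, and still so for the second after the job is handed in, with the robot touching nothing.
It also fails if it takes over 106 s, if anything falls off the work surface, if the arm or the gripper's body presses on something with over 40 N, if the wrist force passes 120 N, or if a joint passes its speed limit or range.

## Working session

There is one attempt and no reset: what is moved stays moved. The work goes in short steps, Python scripts to look and compute and a tool call to move; the robot and the scene stay as the last step left them, time stands still between calls to the robot, and variables do not carry over. Pictures are saved under pics/ and viewed, at most 14 in all, crops included, and the job is handed in when it is done.

Besides the shell and the picture viewer there is one more tool, called in YAML: its name, and indented under it one key for each argument. jog_arm: Moves the arm, as the interface text tells. Its arguments: {"type":"object","properties":{"motion":{"type":"array"},"force":{"type":"number"}},"required":["motion"]}

```bash
mkdir -p pics
cat > h.py <<'E'
import numpy as np, cv2
from workcell import bot
def cam(n):
    c=bot.get_calibration(n); im,d=bot.read_camera(n)
    f=210/np.tan(np.radians(c['vfov'])/2); R=cv2.Rodrigues(np.array(c['rvec'],float))[0]; t=np.array(c['tvec'],float)
    return im,d,f,c['cx'],c['cy'],R,t,c
def cloud(n):
    im,d,f,cx,cy,R,t,c=cam(n)
    v,u=np.mgrid[0:420,0:560]
    P=np.stack([(u-cx)/f*d,(v-cy)/f*d,d],-1)
    W=(P-t)@R; W[d==0]=np.nan
    return im,W
E
python3 - <<'E'
from h import *
for n in('scene','top'):
    im,W=cloud(n); cv2.imwrite(f'pics/{n}0.png',im[:,:,::-1]); np.savez(n+'0.npz',im=im,W=W)
    c=bot.get_calibration(n);print(c, 'campos',-cv2.Rodrigues(np.array(c['rvec']))[0].T@np.array(c['tvec']), np.nanmin(W.reshape(-1,3),0),np.nanmax(W.reshape(-1,3),0))
s=bot.read_state();print(s)
E
```

```text
{'vfov': 52.98093666045344, 'cx': 278.08270513684994, 'cy': 211.598701403983, 'rvec': array([ 1.17044599,  2.19158986, -1.05953255]), 'tvec': array([ 0.25467468, -0.23138548,  1.34639188])} campos [1.1572502  0.43503546 0.63457516] [-2.15387186 -2.12649545 -0.76071139] [1.07337623 0.63413163 0.40868875]
{'vfov': 53.23223288605895, 'cx': 290.09104672243376, 'cy': 219.28678849180187, 'rvec': array([ 2.17054068, -2.13659569,  0.1437758 ]), 'tvec': array([0.00271711, 0.49871413, 0.97734936])} campos [0.36553219 0.01076755 1.03450723] [ 0.02026907 -1.22103562 -0.7687811 ] [1.65084707 1.36544363 0.11450423]
{'time': 0.1, 'q': array([ 1.16909530e+00,  2.64679791e-01,  1.60525767e+00,  1.61784601e-05,
        1.27371540e+00, -3.68931480e-02]), 'joint_vel': array([-0.00065497, -0.00272051, -0.00203825, -0.00080227, -0.00103717,
       -0.00140326]), 'joint_torque': array([-3.09671104e-04, -5.16703606e+01, -3.68589628e+01, -7.86924079e-05,
        6.33269374e-03,  1.63772079e-06]), 'tool_pos': array([0.24054812, 0.62996151, 0.23007428]), 'tcp_rot': array([-0.56978956, -3.08901662,  0.00315291]), 'wrist_force': array([-0.33261289,  0.28219543,  0.34272351]), 'torque': array([-0.06272942,  0.03489875, -0.03302928]), 'grip_force': 0.0, 'width': 1.000933383365674}
```

View pics/top0.png

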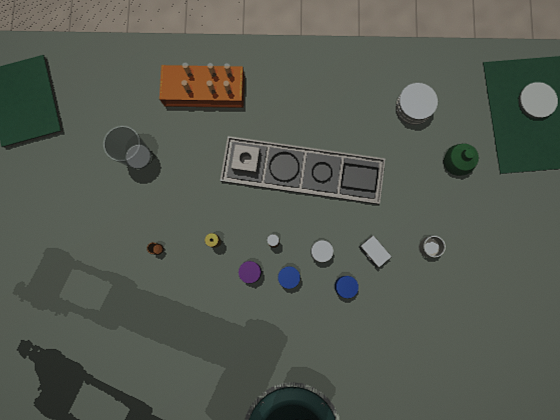

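View pics/scene0.png

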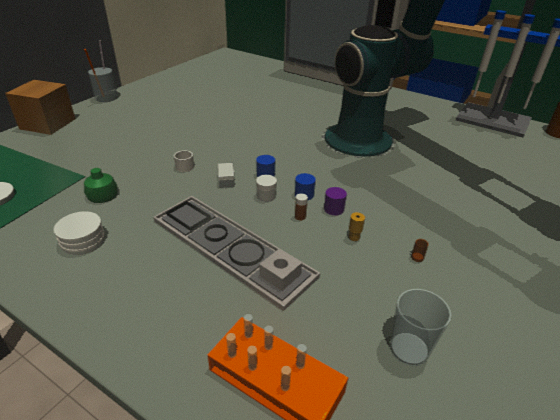

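Top view: the tray is at (303,170), with bore (245,158), pot nest (284,167), vial nest (322,172) and box nest (361,178). The sleeve is at (211,240), capped vial (273,240), white capped pot (322,251), slide box (375,251), open pot (433,246) and open vial (156,248). The blue and purple pots are at (290,278), (347,287) and (250,272). The white pot fits "flat closed white cap". I'll confirm it in a crop while measuring.

Run:
```python
from h import *
D=np.load('top0.npz');W=D['W'];im=D['im']
S=np.load('scene0.npz');WS=S['W']
c=bot.get_calibration('top')
f=210/np.tan(np.radians(c['vfov'])/2); R=cv2.Rodrigues(c['rvec'])[0];t=c['tvec'];C=-R.T@t
def ray(uv,z):
    uv=np.atleast_2d(uv).astype(float); d=np.c_[(uv[:,0]-c['cx'])/f,(uv[:,1]-c['cy'])/f,np.ones(len(uv))]@R
    return C+d*((z-C[2])/d[:,2])[:,None]
print('bench z',np.nanmedian(W[300:320,380:420,2]),np.nanstd(W[300:320,380:420,2]),np.nanmedian(W[225:232,230:400,2]))
def top(name,u,v,h,r=16):
    w=W[v-r:v+r,u-r:u+r]; m=np.abs(w[...,2]-h)<.007
    n,l,st,ce=cv2.connectedComponentsWithStats(m.astype(np.uint8)); k=1+np.argmax(st[1:,4]); m=l==k
    vv,uu=np.nonzero(m); p=ray(np.c_[uu+u-r,vv+v-r],h)[:,:2]
    q=w[m]
    rect=cv2.minAreaRect((p*1000).astype(np.float32)); ci=cv2.minEnclosingCircle((p*1000).astype(np.float32))
    print(name,len(p),'px',np.round([uu.mean()+u-r,vv.mean()+v-r],1),'z',np.round(np.median(q[:,2])*1e3,1),'cen',np.round(p.mean(0)*1e3,1),'circ',np.round(ci[0],1),round(ci[1]*2,1),'rect',np.round(rect[0],1),np.round(rect[1],1),round(rect[2],1))
    # scene depth cloud check
    x=p.mean(0); s=WS.reshape(-1,3); s=s[(np.abs(s[:,2]-h)<.004)&(np.linalg.norm(s[:,:2]-x,axis=1)<.045)]
    if len(s): print('   scene',len(s),np.round((s.min(0)+s.max(0))[:2]*500,1),np.round(s.mean(0)*1e3,1))
top('pot',322,251,.050);top('vial',273,240,.060);top('box',375,251,.036,20);top('sleeve',211,240,.064)
top('openvial',156,248,.044);top('openpot',433,246,.040)
for n,u,v in(('blue',290,278),('blue2',347,287),('purple',250,272)):top(n,u,v,.05)
top('block',245,158,.046,18)
w=W[125:215,210:395];
cv2.imwrite('pics/crop1.png',cv2.resize(im[130:300,140:460,::-1],None,fx=2.5,fy=2.5,interpolation=cv2.INTER_CUBIC))
# tray outline : bright rim
g=cv2.cvtColor(im,cv2.COLOR_RGB2GRAY)
m=np.zeros((420,560),np.uint8);m[125:215,210:395]=(w[...,2]>.0035)&(w[...,2]<.06)
m=cv2.morphologyEx(m,cv2.MORPH_OPEN,np.ones((3,3)))
vv,uu=np.nonzero(m);p=ray(np.c_[uu,vv],.014)[:,:2]*1000
print('tray',cv2.minAreaRect(p.astype(np.float32)))
s=WS.reshape(-1,3);
r=cv2.minAreaRect((s[(s[:,2]>.01)&(s[:,2]<.05)&(np.abs(s[:,0]-.5)<.3)&(s[:,0]>.4)][:,:2]*1000).astype(np.float32));print(r)
```

```text
bench z 7.820011456451055e-05 0.0019163911674281101 -0.00014770451336771793
pot 379 px [322.3 250.9] z 49.8 cen [422.8 -66.1] circ [422.8 -66.2] 51.6 rect [423.7 -66.6] [49.2 49.4] 0.9
   scene 205 [425.8 -62.7] [427.  -61.7  50.1]
vial 108 px [272.9 239.9] z 59.5 cen [445.9  50. ] circ [445.9  49.8] 27.7 rect [446.9  50.8] [25.7 25.6] 1.1
   scene 76 [448.9  53.4] [450.3  53.9  59.6]
box 474 px [375.9 251.2] z 35.8 cen [ 424.8 -194.9] circ [ 425.3 -195.1] 74.7 rect [ 424.5 -194.1] [66.1 42.4] 40.5
   scene 220 [ 426.7 -192.2] [ 429.7 -190.6   36.2]
sleeve 148 px [211.8 239.8] z 63.4 cen [443.6 191.5] circ [444.  191.2] 32.6 rect [444.3 192.2] [30.4 30.1] 2.2
   scene 120 [446.2 195.1] [447.8 195.5  63.5]
openvial 53 px [153.  247.9] z 42.2 cen [423.9 333.1] circ [424.2 333.1] 28.9 rect [423.6 333.2] [27.3 26.1] 47.1
   scene 61 [426.9 336.6] [427.2 336.9  42.8]
openpot 122 px [434.3 246.6] z 38.6 cen [ 437.6 -333. ] circ [ 438.5 -332. ] 53.8 rect [ 438.6 -332.9] [50.9 51.6] 44.7
   scene 72 [ 440.6 -329.1] [ 441.9 -329.7   39.4]
blue 385 px [288.9 277.3] z 49.5 cen [360.1  11.2] circ [359.9  11. ] 51.7 rect [359.8  11. ] [48.4 51.2] 0.9
   scene 203 [362.5  14.2] [364.3  15.1  50.1]
blue2 388 px [347.1 286.7] z 49.6 cen [ 340.6 -124.3] circ [ 340.6 -124.1] 51.7 rect [ 340.9 -124.1] [50.6 50.5] 34.0
   scene 169 [ 344.1 -120.7] [ 345.7 -119.8   50.3]
purple 386 px [249.5 271.8] z 49.8 cen [371.3 103.3] circ [370.9 103.2] 52.1 rect [372.1 103.3] [48.7 49. ] 1.4
   scene 228 [373.8 107.2] [375.6 107.2  49.9]
block 518 px [245.4 158. ] z 45.5 cen [645.2 121.3] circ [645.8 121.5] 81.8 rect [645.1 121.1] [60.8 61.3] 82.7
   scene 616 [648.4 124.6] [650.2 125.2  45.8]
tray ((626.418212890625, -19.63726806640625), (399.54241943359375, 118.17506408691406), 82.53868103027344)
((600.04296875, -241.92822265625), (1356.2620849609375, 399.8595886230469), 89.99747467041016)
```

View pics/crop1.png

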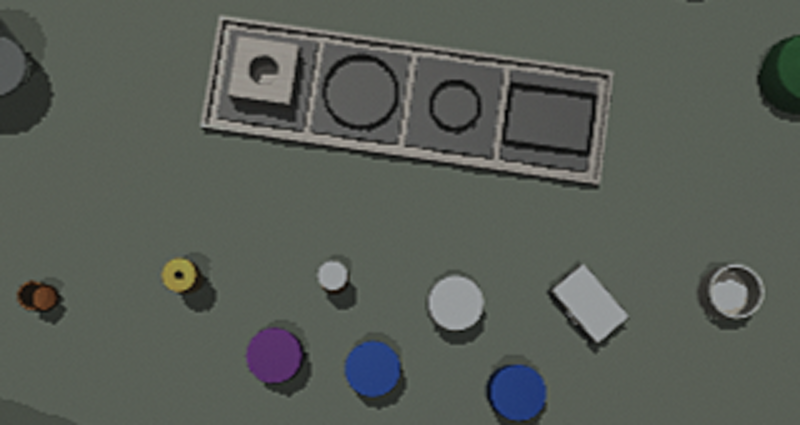

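The crop shows the white pot with a flat, closed white disc at crop (456,303) → top (322,251). That is the capped pot. The open pot at crop (735,293) shows a hollow rim, and the blue and purple pots are decoys. The two cameras differ by about (3,3.5) mm, so I take the mean: pot at (424,-64), with the tray's long axis at yaw 82.5°.

jog_arm:
  motion:
    - [1, 0, 0, 0, -6.7]
    - [1, 0, 0, 0, -6.7]
    - [1, -15, -35, 10, 0]
    - [1, -15, -35, 10, 0]
    - [1, -15, -35, 10, 0]
    - [1, -15, -35, 10, 0]
    - [1, -15, -35, 10, 0]
    - [1, -15, -35, 10, 0]
    - [1, -15, -35, 10, 0]
    - [1, -15, -35, 10, 0]
  force: 40

```text
time: 0.93
tool_pos: [0.323, 0.3353, 0.1504]
tcp_rot: [-0.205, -3.135, 0.001]
wrist_force: [-0.3, 0.3, 0.2]
width: 1.002
grip_force: 0.0
```

jog_arm:
  motion:
    - [1, -15, -36, 3, 0]
    - [1, -15, -36, 3, 0]
    - [1, -15, -36, 3, 0]
    - [1, -15, -36, 3, 0]
    - [1, -15, -36, 3, 0]
    - [1, -15, -36, 3, 0]
    - [1, -15, -36, 3, 0]
    - [1, -15, -36, 3, 0]
    - [1, -15, -36, 3, 0]
    - [1, -4, -24, 0, 0]

```text
time: 1.77
tool_pos: [0.4162, -0.0289, 0.124]
tcp_rot: [0.208, 3.134, -0.001]
wrist_force: [1.2, -0.3, 0.5]
width: 1.001
grip_force: 0.0
```

jog_arm:
  motion:
    - [1, -15, -36, 0, 0]
    - [1, 0, 0, 0, 0]
    - [1, 0, 0, 0, 0]
    - [1, 0, 0, 0, 0]

```text
time: 2.1
tool_pos: [0.4252, -0.0634, 0.1239]
tcp_rot: [-0.208, -3.134, -0.001]
wrist_force: [0.3, -0.0, 0.1]
width: 0.996
grip_force: 0.0
```

jog_arm:
  motion:
    - [1, 1, -1, 38, 0]
    - [1, 0, 0, 38, 0]
    - [1, 0, 0, 20, 0]
    - [1, 0, 0, 10, 0]
    - [1, 0, 0, 6, 0]
    - [1, 0, 0, 0, 0]

```text
time: 2.6
tool_pos: [0.424, -0.0633, 0.0116]
tcp_rot: [-0.203, -3.133, -0.001]
wrist_force: [0.2, -0.6, -0.6]
width: 1.001
grip_force: 0.0
```

jog_arm:
  motion:
    - [0.3, 0, 0, 0, 0]
    - [0.3, 0, 0, 0, 0]
    - [0, 0, 0, 0, 0]
    - [0, 0, 0, 0, 0]
    - [0, 0, 0, 0, 0]
    - [-0.2, 0, 0, 0, 0]
    - [-0.2, 0, 0, 0, 0]
    - [-0.2, 0, 0, 0, 0]

```text
time: 3.27
tool_pos: [0.4263, -0.0645, 0.014]
tcp_rot: [0.206, 3.132, -0.0]
wrist_force: [-1.6, 0.9, 6.3]
width: 0.594
grip_force: 40.9
```

jog_arm:
  motion:
    - [-0.2, 0, 0, -10, 0]
    - [-0.2, 0, 0, -20, 0]
    - [-0.2, 0, 0, -30, 0]
    - [-0.2, 0, 0, -30, 0]
    - [-0.2, 0, 0, 0, 0]
    - [-0.2, 0, 0, 0, 0]

```text
time: 3.77
tool_pos: [0.4269, -0.065, 0.1052]
tcp_rot: [0.205, 3.129, -0.002]
wrist_force: [0.2, -0.4, -1.5]
width: 0.595
grip_force: 41.9
```

Run:
```python
from h import *
for n in('scene','top'):
    im,W=cloud(n); cv2.imwrite(f'pics/{n}1.png',im[:,:,::-1]); np.savez(n+'1.npz',im=im,W=W)
```

```text
(no output)
```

View pics/scene1.png

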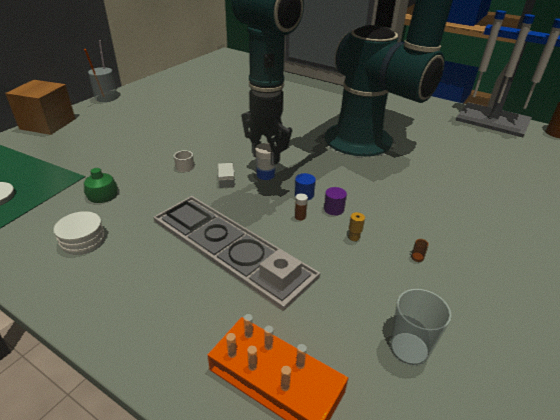

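The gripper holds the white pot at scene (265,158). Next it goes to its ring.

jog_arm:
  motion:
    - [-0.2, -20, 12, 0, 0]
    - [-0.2, -34, 21, 0, 0]
    - [-0.2, -34, 21, 0, 0]
    - [-0.2, -34, 21, 0, 0]
    - [-0.2, -34, 21, 0, 0]
    - [-0.2, -24, 15, 0, 0]
    - [-0.2, -14, 9, 0, 0]
    - [-0.2, 0, 0, 0, 0]
    - [-0.2, 0, 0, 0, 0]

```text
time: 4.62
tool_pos: [0.6313, 0.0296, 0.0997]
tcp_rot: [-0.204, -3.13, 0.001]
wrist_force: [0.3, -0.4, -1.2]
width: 0.595
grip_force: 42.0
```

jog_arm:
  motion:
    - [-0.2, 0, 0, 25, 0]
    - [-0.2, 0, 0, 20, 0]
    - [-0.2, 0, 0, 15, 0]
    - [-0.2, 0, 0, 9, 0]
    - [-0.2, 0, 0, 3, 0]
    - [-0.2, 0, 0, 0, 0]
    - [-0.2, 0, 0, 0, 0]

```text
time: 5.2
tool_pos: [0.6326, 0.029, 0.0308]
tcp_rot: [0.206, 3.134, -0.0]
wrist_force: [0.0, -0.3, -1.0]
width: 0.596
grip_force: 42.0
```

Run:
```python
from h import *
for i in range(3): print(bot.read_state()['tool_pos'])
im,W=cloud('scene'); cv2.imwrite('pics/s2.png',cv2.resize(im[170:310,140:340,::-1],None,fx=4,fy=4,interpolation=cv2.INTER_CUBIC))
```

```text
[0.63263189 0.02895238 0.03082773]
[0.63263189 0.02895238 0.03082773]
[0.63263189 0.02895238 0.03082773]
```

View pics/s2.png

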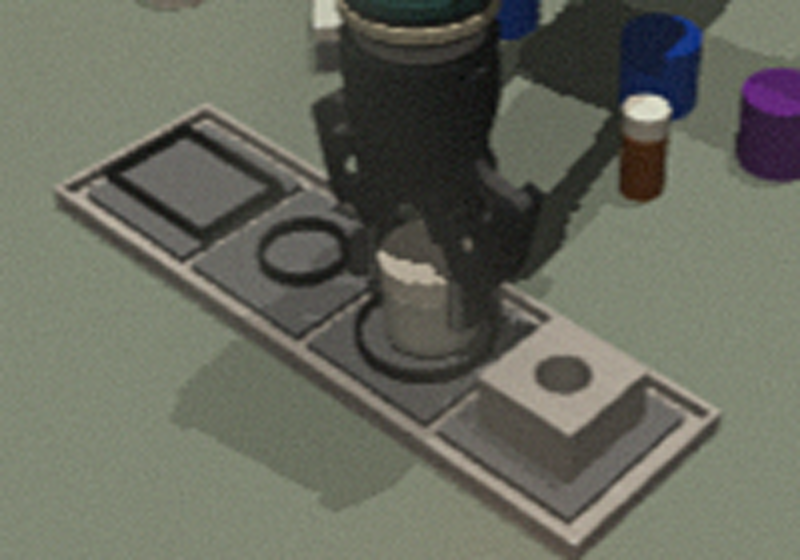

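The pot hangs inside its ring, crop (430,320), just above the floor. Lower it until contact.

jog_arm:
  motion:
    - [-0.2, 0, 0, 1.5, 0]
    - [-0.2, 0, 0, 1.5, 0]
    - [-0.2, 0, 0, 0, 0]

```text
time: 5.5
tool_pos: [0.633, 0.0293, 0.0278]
tcp_rot: [0.205, 3.134, 0.0]
wrist_force: [-0.5, 0.0, -0.8]
width: 0.6
grip_force: 42.0
```

jog_arm:
  motion:
    - [-0.2, 0, 0, 1, 0]
    - [-0.2, 0, 0, 0, 0]

```text
time: 5.67
tool_pos: [0.6327, 0.0293, 0.0263]
tcp_rot: [0.205, 3.135, 0.0]
wrist_force: [0.3, 0.1, -1.3]
width: 0.594
grip_force: 42.0
```

jog_arm:
  motion:
    - [-0.2, 0, 0, 1, 0]
    - [-0.2, 0, 0, 0, 0]

```text
time: 5.83
tool_pos: [0.6327, 0.0293, 0.0262]
tcp_rot: [-0.205, -3.135, 0.0]
wrist_force: [-2.9, 0.4, 5.6]
width: 0.599
grip_force: 42.4
```

Contact. Release and go up.

jog_arm:
  motion:
    - [0.1, 0, 0, 0, 0]
    - [0.3, 0, 0, 0, 0]
    - [0.45, 0, 0, 0, 0]
    - [0.45, 0, 0, 0, 0]
    - [0.45, 0, 0, 0, 0]
    - [0.45, 0, 0, 0, 0]
    - [0.45, 0, 0, -10, 0]
    - [0.45, 0, 0, -25, 0]
    - [0.45, 0, 0, -38, 0]
    - [0.45, 0, 0, -38, 0]

```text
time: 6.67
tool_pos: [0.6312, 0.0293, 0.1365]
tcp_rot: [-0.205, -3.131, 0.0]
wrist_force: [0.6, -0.1, 0.5]
width: 0.726
grip_force: 0.0
```

jog_arm:
  motion:
    - [0.4, 20, 0, 0, 0]
    - [0.4, 38, 0, 0, 0]
    - [0.4, 38, -1, 5, 0]
    - [0.4, 38, -1, 10, 0]
    - [0.4, 34, 0, 10, 0]
    - [0.4, 18, 0, 10, 0]
    - [0.4, 0, 0, 5, 0]
    - [0.4, 0, 0, 0, 0]
    - [0.4, 0, 0, 0, 0]

```text
time: 7.42
tool_pos: [0.4495, 0.0516, 0.0973]
tcp_rot: [0.205, 3.133, 0.0]
wrist_force: [0.8, 0.9, -0.1]
width: 0.699
grip_force: 0.0
```

Run:
```python
from h import *
im,W=cloud('top'); np.savez('top2.npz',im=im,W=W)
w=W[140:200,255:315]; m=np.abs(w[...,2]-.062)<.005; p=w[m]; print('pot in nest',m.sum(),p.mean(0),p.min(0),p.max(0))
im,W=cloud('scene'); cv2.imwrite('pics/s3.png',cv2.resize(im[130:310,140:380,::-1],None,fx=3.3,fy=3.3,interpolation=cv2.INTER_CUBIC))
```

```text
pot in nest 356 [0.62851761 0.02709243 0.06167762] [0.60334827 0.00324272 0.05729179] [0.65501371 0.05118558 0.06601404]
```

View pics/s3.png

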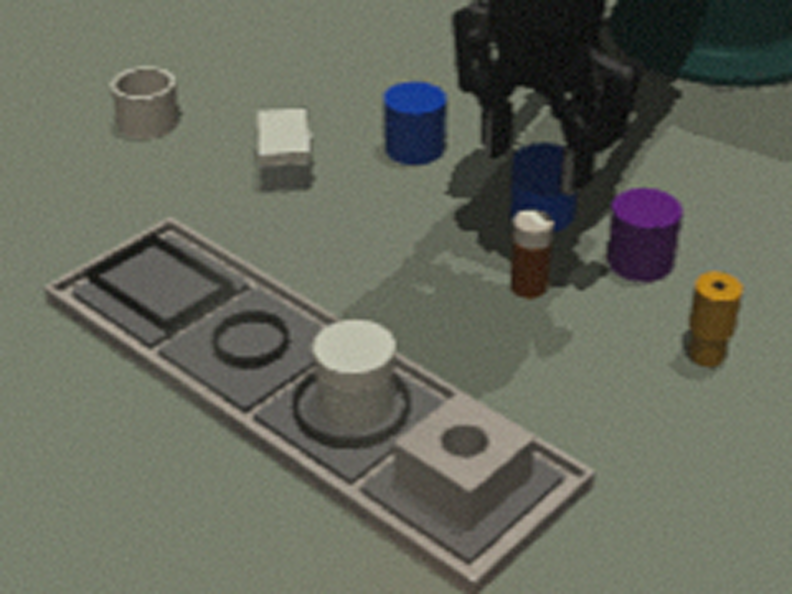

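The pot stands in its nest at crop (352,385). Now the vial.

jog_arm:
  motion:
    - [0.4, 1, 0, 30, 0]
    - [0.4, 0, 0, 25, 0]
    - [0.4, 0, 0, 15, 0]
    - [0.4, 0, 0, 9, 0]
    - [0.4, 0, 0, 4, 0]
    - [0.2, 0, 0, 0, 0]
    - [0, 0, 0, 0, 0]
    - [-0.2, 0, 0, 0, 0]
    - [-0.4, 0, 0, 0, 0]
    - [-0.6, 0, 0, 0, 0]
  force: 35

```text
time: 8.35
tool_pos: [0.4485, 0.0518, 0.0146]
tcp_rot: [0.205, 3.132, 0.001]
wrist_force: [-0.1, 0.3, 4.2]
width: 0.316
grip_force: 34.4
```

jog_arm:
  motion:
    - [-0.8, 0, 0, 0, 0]
    - [-0.8, 0, 0, 0, 0]
    - [-0.8, 0, 0, 0, 0]
    - [-0.8, 0, 0, 0, 0]

```text
time: 8.68
tool_pos: [0.4485, 0.0518, 0.0146]
tcp_rot: [0.205, 3.132, 0.0]
wrist_force: [-0.8, 0.4, 6.1]
width: 0.321
grip_force: 34.6
```

jog_arm:
  motion:
    - [-0.8, 0, 0, -10, 0]
    - [-0.8, 0, 0, -25, 0]
    - [-0.8, 0, 0, -35, 0]
    - [-0.8, 0, 0, -20, 0]
    - [-0.8, 0, 0, 0, 0]
    - [-0.8, 0, 0, 0, 0]

```text
time: 9.18
tool_pos: [0.4481, 0.0518, 0.105]
tcp_rot: [0.205, 3.131, 0.001]
wrist_force: [0.4, 0.1, -1.1]
width: 0.32
grip_force: 34.5
```

jog_arm:
  motion:
    - [-0.8, -18, -9, 0, 0]
    - [-0.8, -36, -18, 0, 0]
    - [-0.8, -36, -18, 0, 0]
    - [-0.8, -36, -18, 0, 0]
    - [-0.8, -36, -18, 0, 0]
    - [-0.8, -17, -8, 0, 0]
    - [-0.8, -10, -4, 0, 0]
    - [-0.8, 0, 0, 0, 0]
    - [-0.8, 0, 0, 0, 0]

```text
time: 9.93
tool_pos: [0.6203, -0.0646, 0.1014]
tcp_rot: [-0.206, -3.131, -0.001]
wrist_force: [0.0, 0.5, -0.3]
width: 0.318
grip_force: 34.6
```

jog_arm:
  motion:
    - [-0.8, 0, 0, 25, 0]
    - [-0.8, 0, 0, 20, 0]
    - [-0.8, 0, 0, 15, 0]
    - [-0.8, 0, 0, 10, 0]
    - [-0.8, 0, 0, 3, 0]
    - [-0.8, 0, 0, 0, 0]
    - [-0.8, 0, 0, 0, 0]

```text
time: 10.52
tool_pos: [0.6222, -0.0647, 0.031]
tcp_rot: [0.205, 3.134, -0.0]
wrist_force: [-0.4, 0.2, -0.4]
width: 0.318
grip_force: 34.6
```

Run:
```python
from h import *
im,W=cloud('scene'); cv2.imwrite('pics/s4.png',cv2.resize(im[170:290,140:300,::-1],None,fx=4,fy=4,interpolation=cv2.INTER_CUBIC))
```

```text
(no output)
```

View pics/s4.png

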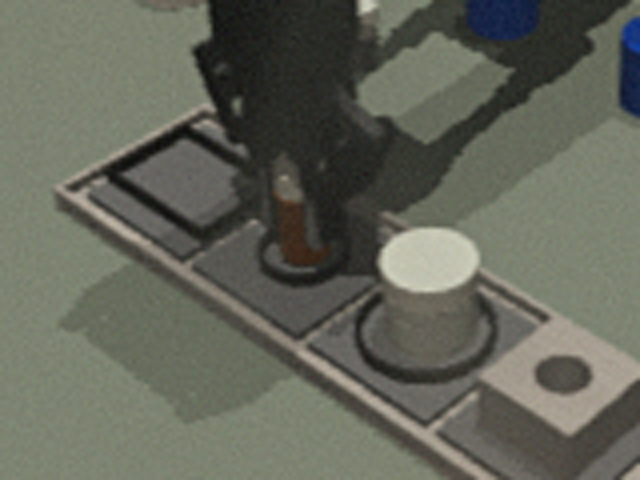

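The vial hangs inside its ring at crop (300,240). Lower it to contact.

jog_arm:
  motion:
    - [-0.8, 0, 0, 1.5, 0]
    - [-0.8, 0, 0, 1.5, 0]
    - [-0.8, 0, 0, 0, 0]

```text
time: 10.82
tool_pos: [0.6226, -0.0653, 0.0278]
tcp_rot: [0.206, 3.134, -0.0]
wrist_force: [-0.2, -0.1, -0.1]
width: 0.318
grip_force: 34.6
```

jog_arm:
  motion:
    - [-0.8, 0, 0, 1, 0]
    - [-0.8, 0, 0, 0, 0]

```text
time: 10.98
tool_pos: [0.6226, -0.0653, 0.0266]
tcp_rot: [0.206, 3.134, -0.0]
wrist_force: [-0.5, -0.5, 1.4]
width: 0.319
grip_force: 34.8
```

jog_arm:
  motion:
    - [-0.8, 0, 0, 1, 0]
    - [-0.8, 0, 0, 0, 0]

```text
time: 11.15
tool_pos: [0.6227, -0.0653, 0.0266]
tcp_rot: [0.206, 3.134, -0.0]
wrist_force: [-3.0, -0.2, 7.0]
width: 0.318
grip_force: 35.3
```

jog_arm:
  motion:
    - [-0.2, 0, 0, 0, 0]
    - [0, 0, 0, 0, 0]
    - [0, 0, 0, 0, 0]
    - [0, 0, 0, 0, 0]
    - [0, 0, 0, 0, 0]
    - [0, 0, 0, -10, 0]
    - [0, 0, 0, -25, 0]
    - [0, 0, 0, -38, 0]
    - [0, 0, 0, -30, 0]
    - [1, 18, -15, 0, 0]

```text
time: 11.98
tool_pos: [0.6107, -0.0773, 0.1378]
tcp_rot: [0.202, 3.118, -0.001]
wrist_force: [1.1, -0.9, 0.7]
width: 0.628
grip_force: 0.0
```

jog_arm:
  motion:
    - [1, 29, -25, 0, 0]
    - [1, 29, -25, 0, 0]
    - [1, 29, -25, 0, 0]
    - [1, 29, -25, 0, 0]
    - [1, 29, -25, 0, 0]
    - [1, 15, -12, 0, 0]
    - [1, 0, 0, 0, 7]
    - [1, 0, 0, 0, 7]
    - [1, 0, 0, 0, 7]
    - [1, 0, 0, 0, 7]

```text
time: 12.82
tool_pos: [0.4259, -0.193, 0.1292]
tcp_rot: [0.968, 2.988, -0.0]
wrist_force: [0.6, 0.6, 1.0]
width: 1.002
grip_force: 0.0
```

jog_arm:
  motion:
    - [1, 0, 0, 0, 7]
    - [1, 0, 0, 0, 7]
    - [1, 0, 0, 20, 0]
    - [1, 0, 0, 10, 0]
    - [1, 0, 0, 0, 0]
    - [1, 0, 0, 0, 0]

```text
time: 13.32
tool_pos: [0.4251, -0.1922, 0.0977]
tcp_rot: [-1.314, -2.851, -0.0]
wrist_force: [0.7, 0.6, 0.1]
width: 1.004
grip_force: 0.0
```

Run:
```python
from h import *
s=bot.read_state()['tcp_rot'];print('yaw',np.degrees(2*np.arctan2(s[1],s[0]))%180-90)
im,W=cloud('scene'); cv2.imwrite('pics/s5.png',cv2.resize(im[120:270,140:340,::-1],None,fx=4,fy=4,interpolation=cv2.INTER_CUBIC))
```

```text
yaw 40.52395294081853
```

View pics/s5.png

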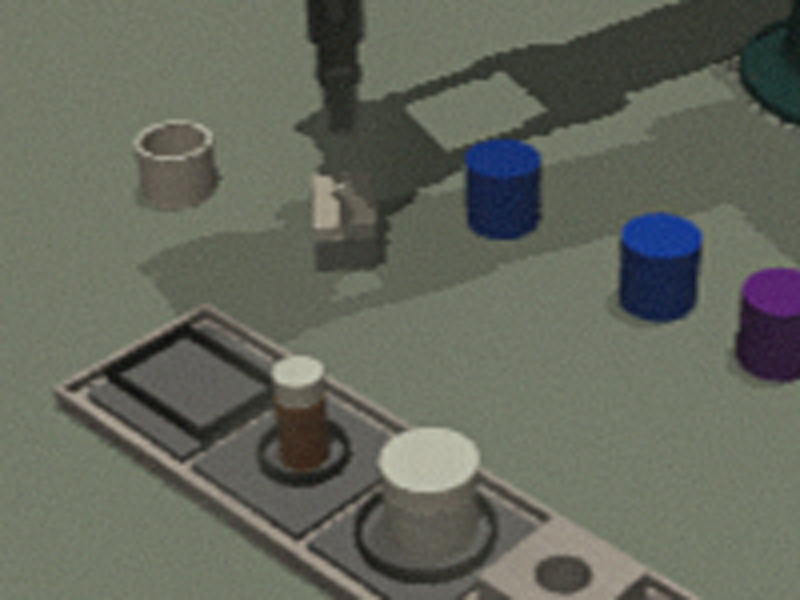

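The vial stands in its nest at crop (300,415). The fingers are lined up along the slide box's long axis at crop (345,220). Descend and grip.

jog_arm:
  motion:
    - [1, 0, 0, 38, 0]
    - [1, 0, 0, 25, 0]
    - [1, 0, 0, 15, 0]
    - [1, 0, 0, 10, 0]
    - [1, 0, 0, 4, 0]
    - [1, 0, 0, 0, 0]
  force: 40

```text
time: 13.87
tool_pos: [0.426, -0.1926, 0.0061]
tcp_rot: [-1.315, -2.853, -0.0]
wrist_force: [-0.2, -0.2, 0.0]
width: 0.999
grip_force: 0.0
```

jog_arm:
  motion:
    - [0.6, 0, 0, 0, 0]
    - [0.5, 0, 0, 0, 0]
    - [0.3, 0, 0, 0, 0]
    - [0.2, 0, 0, 0, 0]
    - [0.2, 0, 0, 0, 0]
    - [0.2, 0, 0, 0, 0]

```text
time: 14.37
tool_pos: [0.4275, -0.1935, 0.0079]
tcp_rot: [1.314, 2.85, -0.0]
wrist_force: [0.3, 0.9, 6.1]
width: 0.762
grip_force: 46.1
```

jog_arm:
  motion:
    - [0.2, 0, 0, -10, 0]
    - [0.2, 0, 0, -25, 0]
    - [0.2, 0, 0, -35, 0]
    - [0.2, 0, 0, -20, 0]
    - [0.2, 0, 0, 0, 0]
    - [0.2, 0, 0, 0, 0]

```text
time: 14.87
tool_pos: [0.4271, -0.1932, 0.0982]
tcp_rot: [1.314, 2.849, -0.0]
wrist_force: [-0.3, -0.5, -1.3]
width: 0.762
grip_force: 45.3
```

jog_arm:
  motion:
    - [0.2, 0, 0, 0, -7]
    - [0.2, 0, 0, 0, -7]
    - [0.2, 0, 0, 0, -7]
    - [0.2, 0, 0, 0, -7]
    - [0.2, 0, 0, 0, -7]
    - [0.2, 0, 0, 0, -7]
    - [0.2, -17, 6, 0, 0]
    - [0.2, -34, 11, 0, 0]
    - [0.2, -34, 11, 0, 0]
    - [0.2, -34, 11, 0, 0]

```text
time: 15.7
tool_pos: [0.5484, -0.1687, 0.0941]
tcp_rot: [-0.206, -3.131, -0.002]
wrist_force: [0.9, 0.1, -0.5]
width: 0.765
grip_force: 45.2
```

jog_arm:
  motion:
    - [0.2, -34, 11, 0, 0]
    - [0.2, -17, 5, 0, 0]
    - [0.2, -7, 2, 0, 0]
    - [0.2, 0, 0, 0, 0]
    - [0.2, 0, 0, 25, 0]
    - [0.2, 0, 0, 20, 0]
    - [0.2, 0, 0, 14, 0]
    - [0.2, 0, 0, 8, 0]
    - [0.2, 0, 0, 0, 0]
    - [0.2, 0, 0, 0, 0]

```text
time: 16.53
tool_pos: [0.6078, -0.1593, 0.0289]
tcp_rot: [-0.206, -3.133, -0.0]
wrist_force: [-0.3, -0.8, -0.9]
width: 0.766
grip_force: 45.2
```

Run:
```python
from h import *
s=bot.read_state()['tcp_rot'];print('yaw',np.degrees(2*np.arctan2(s[1],s[0]))%180-90)
im,W=cloud('scene'); cv2.imwrite('pics/s6.png',cv2.resize(im[160:260,140:280,::-1],None,fx=5,fy=5,interpolation=cv2.INTER_CUBIC))
```

```text
yaw 82.47209733163564
```

View pics/s6.png

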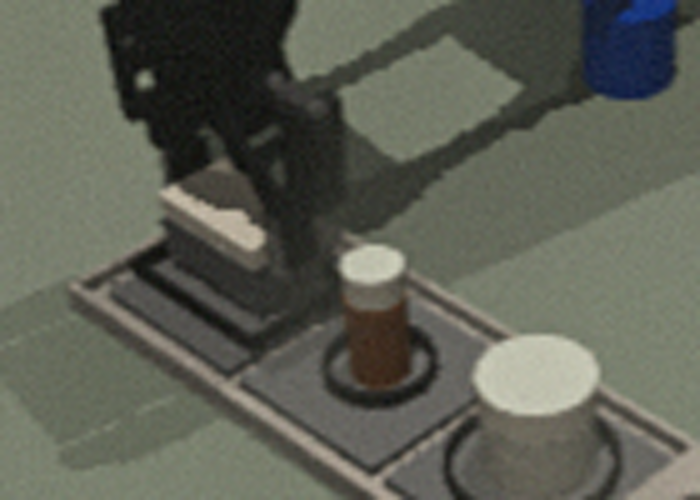

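The box is aligned above its nest, crop (235,250). Shift it 2.5 mm away from the base and lower.

jog_arm:
  motion:
    - [0.2, -2.5, 0, 2, 0]
    - [0.2, 0, 0, 2, 0]
    - [0.2, 0, 0, 2, 0]
    - [0.2, 0, 0, 0, 0]

```text
time: 16.92
tool_pos: [0.6115, -0.1596, 0.0234]
tcp_rot: [0.205, 3.135, -0.0]
wrist_force: [-0.4, -0.1, -1.1]
width: 0.765
grip_force: 45.2
```

jog_arm:
  motion:
    - [0.2, 0, 0, 1.5, 0]
    - [0.2, 0, 0, 0, 0]

```text
time: 17.08
tool_pos: [0.6112, -0.1595, 0.0216]
tcp_rot: [-0.205, -3.135, -0.0]
wrist_force: [0.6, -0.7, -1.1]
width: 0.764
grip_force: 45.2
```

jog_arm:
  motion:
    - [0.2, 0, 0, 1, 0]
    - [0.2, 0, 0, 0, 0]

```text
time: 17.25
tool_pos: [0.6112, -0.1595, 0.0206]
tcp_rot: [-0.206, -3.135, -0.0]
wrist_force: [1.0, -0.9, -1.7]
width: 0.762
grip_force: 45.2
```

jog_arm:
  motion:
    - [0.2, 0, 0, 1, 0]
    - [0.2, 0, 0, 0, 0]

```text
time: 17.42
tool_pos: [0.6115, -0.1596, 0.02]
tcp_rot: [0.206, 3.135, -0.0]
wrist_force: [-0.4, -0.2, 1.0]
width: 0.761
grip_force: 45.3
```

jog_arm:
  motion:
    - [0.2, 0, 0, 0.6, 0]
    - [0.2, 0, 0, 0, 0]

```text
time: 17.58
tool_pos: [0.6115, -0.1596, 0.02]
tcp_rot: [0.205, 3.135, -0.0]
wrist_force: [-2.7, 1.6, 4.4]
width: 0.761
grip_force: 45.8
```

Contact. Release and head for the sleeve.

jog_arm:
  motion:
    - [0.7, 0, 0, 0, 0]
    - [0.9, 0, 0, 0, 0]
    - [0.9, 0, 0, 0, 0]
    - [0.9, 0, 0, 0, 0]
    - [0.9, 0, 0, 0, 0]
    - [0.9, 0, 0, -10, 0]
    - [0.9, 0, 0, -25, 0]
    - [0.9, 0, 0, -38, 0]
    - [0.9, 0, 0, -38, 0]
    - [0.4, 10, 16, -8, 0]

```text
time: 18.42
tool_pos: [0.6093, -0.1458, 0.1471]
tcp_rot: [0.207, 3.121, -0.006]
wrist_force: [1.7, -0.8, 2.0]
width: 0.829
grip_force: 0.0
```

jog_arm:
  motion:
    - [0.4, 21, 33, 0, 0]
    - [0.4, 21, 33, 0, 0]
    - [0.4, 21, 33, 0, 0]
    - [0.4, 21, 33, 0, 0]
    - [0.4, 21, 33, 0, 0]
    - [0.4, 21, 33, 0, 0]
    - [0.4, 21, 33, 0, 0]
    - [0.4, 21, 33, 0, 0]
    - [0.4, 21, 33, 0, 0]
    - [0.4, 11, 15, 0, 0]

```text
time: 19.25
tool_pos: [0.4442, 0.1962, 0.1391]
tcp_rot: [0.203, 3.135, 0.003]
wrist_force: [-0.7, -0.0, 0.1]
width: 0.699
grip_force: 0.0
```

jog_arm:
  motion:
    - [0.4, 0, 0, 20, 0]
    - [0.4, 0, 0, 10, 0]
    - [0.4, 0, 0, 0, 0]
    - [0.4, 0, 0, 0, 0]

```text
time: 19.58
tool_pos: [0.4453, 0.1924, 0.1077]
tcp_rot: [-0.206, -3.133, 0.002]
wrist_force: [-0.6, 0.7, 0.1]
width: 0.701
grip_force: 0.0
```

Run:
```python
from h import *
im,W=cloud('top')
w=W[130:205,310:395]; m=np.abs(w[...,2]-.048)<.005; m[:, :25]=0; p=w[m]; print('box',m.sum(),p.mean(0),cv2.minAreaRect((p[:,:2]*1000).astype(np.float32)))
im,W=cloud('scene'); cv2.imwrite('pics/s7.png',cv2.resize(im[150:310,140:380,::-1],None,fx=3.3,fy=3.3,interpolation=cv2.INTER_CUBIC))
```

```text
box 454 [ 0.6087016  -0.1615591   0.04777233] ((608.976318359375, -161.74551391601562), (66.274169921875, 41.04492950439453), 83.43569946289062)
```

View pics/s7.png

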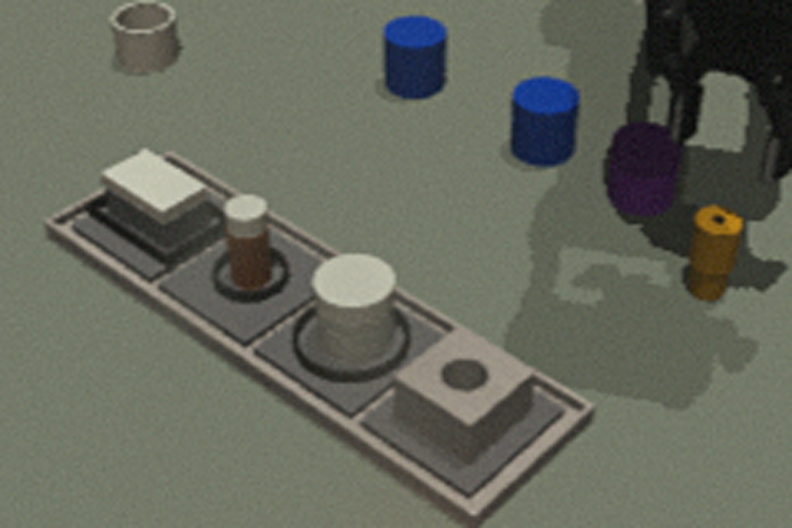

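The box is in its nest, crop (155,205), at (608.9,-161.7) against a nest centre of (608.1,-161.4). The robot − top-camera offset is about (2.4,2.1) mm. Now the sleeve.

jog_arm:
  motion:
    - [0.4, -1, 1, 30, 0]
    - [0.4, 0, 0, 22, 0]
    - [0.4, 0, 0, 12, 0]
    - [0.4, 0, 0, 8, 0]
    - [0.4, 0, 0, 4, 0]
    - [0.4, 0, 0, 0, 0]
    - [0.2, 0, 0, 0, 0]
    - [0, 0, 0, 0, 0]
    - [-0.1, 0, 0, 0, 0]
    - [-0.2, 0, 0, 0, 0]
  force: 80

```text
time: 20.52
tool_pos: [0.4478, 0.1942, 0.0331]
tcp_rot: [0.205, 3.133, 0.001]
wrist_force: [-0.3, 0.6, 0.2]
width: 0.399
grip_force: 0.0
```

jog_arm:
  motion:
    - [-0.4, 0, 0, 0, 0]
    - [-0.6, 0, 0, 0, 0]
    - [-0.8, 0, 0, 0, 0]
    - [-0.8, 0, 0, 0, 0]
    - [-0.8, 0, 0, 0, 0]
    - [-0.8, 0, 0, 0, 0]

```text
time: 21.02
tool_pos: [0.448, 0.1943, 0.0333]
tcp_rot: [0.205, 3.133, 0.001]
wrist_force: [-0.5, 0.9, 5.7]
width: 0.353
grip_force: 78.7
```

jog_arm:
  motion:
    - [-0.8, 0, 0, -8, 0]
    - [-0.8, 0, 0, -20, 0]
    - [-0.8, 0, 0, -30, 0]
    - [-0.8, 0, 0, -22, 0]
    - [-0.8, 0, 0, 0, 0]
    - [-0.8, 0, 0, 0, 0]

```text
time: 21.52
tool_pos: [0.4482, 0.1944, 0.1139]
tcp_rot: [0.205, 3.132, 0.002]
wrist_force: [-0.2, -0.3, -1.1]
width: 0.353
grip_force: 79.1
```

Run:
```python
from h import *
im,W=cloud('top')
h=cv2.cvtColor(im,cv2.COLOR_RGB2HSV)
im,W=cloud('scene');h=cv2.cvtColor(im,cv2.COLOR_RGB2HSV)
m=(h[...,0]>12)&(h[...,0]<32)&(h[...,1]>130)&(h[...,2]>40);m[:150]=0;m[300:]=0
vv,uu=np.nonzero(m);print(len(uu),uu.min(),uu.max(),vv.min(),vv.max(),W[m].min(0),W[m].max(0))
```

```text
437 213 427 183 261 [nan nan nan] [nan nan nan]
```

jog_arm:
  motion:
    - [-0.8, -18, -4, 0, 0]
    - [-0.8, -35, -7, 0, 0]
    - [-0.8, -35, -7, 0, 0]
    - [-0.8, -35, -7, 0, 0]
    - [-0.8, -35, -8, 0, 0]
    - [-0.8, -30, -7, 0, 0]
    - [-0.8, -15, -3, 0, 0]
    - [-0.8, -5, -1, 0, 0]
    - [-0.8, 0, 0, 0, 0]
    - [-0.8, 0, 0, 0, 0]

```text
time: 22.45
tool_pos: [0.6455, 0.1232, 0.1102]
tcp_rot: [-0.205, -3.131, 0.001]
wrist_force: [0.6, 0.4, -1.3]
width: 0.352
grip_force: 79.1
```

jog_arm:
  motion:
    - [-0.8, 0, 0, 12, 0]
    - [-0.8, 0, 0, 9, 0]
    - [-0.8, 0, 0, 4, 0]
    - [-0.8, 0, 0, 0, 0]
    - [-0.8, 0, 0, 0, 0]
    - [-0.8, 0, 0, 0, 0]

```text
time: 22.95
tool_pos: [0.6475, 0.1234, 0.0874]
tcp_rot: [0.205, 3.135, 0.0]
wrist_force: [-0.2, -1.4, -0.6]
width: 0.355
grip_force: 79.1
```

Run:
```python
from h import *
print(bot.read_state()['tool_pos'])
im,W=cloud('scene'); np.savez('s8.npz',im=im,W=W); a=cv2.resize(im[220:300,245:325,::-1],None,fx=5,fy=5,interpolation=cv2.INTER_CUBIC)
im,W=cloud('top'); np.savez('t8.npz',im=im,W=W); b=cv2.resize(im[120:200,205:285,::-1],None,fx=5,fy=5,interpolation=cv2.INTER_CUBIC)
cv2.imwrite('pics/s8.png',np.hstack([a,b]))
```

```text
[0.64749497 0.12335429 0.08737033]
```

View pics/s8.png

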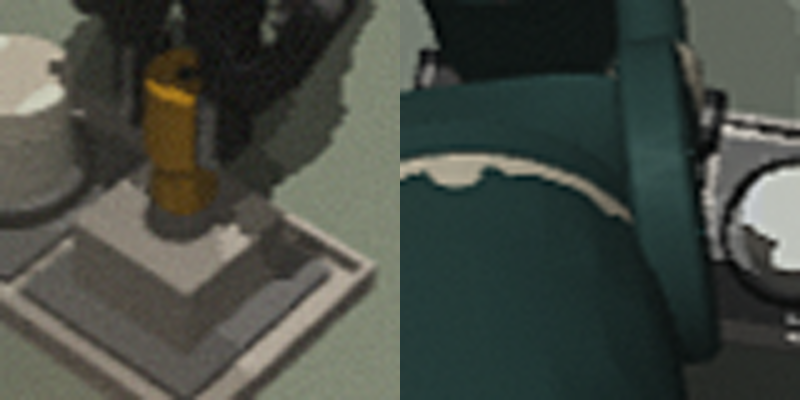

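The sleeve hangs just over the bore, scene crop (185,200). Top is blocked by the arm. I'll measure the sleeve against the bore in the scene picture.

Run:
```python
from h import *
c=bot.get_calibration('scene');f=210/np.tan(np.radians(c['vfov'])/2); R=cv2.Rodrigues(c['rvec'])[0];t=c['tvec'];C=-R.T@t
def ray(uv,z):
    d=R.T@np.array([(uv[0]-c['cx'])/f,(uv[1]-c['cy'])/f,1]); return (C+d*(z-C[2])/d[2])[:2]*1e3
def proj(p):
    q=R@np.array(p)+t; return q[:2]/q[2]*f+[c['cx'],c['cy']]
im0=np.load('scene0.npz')['im'];im=np.load('s8.npz')['im']
g=cv2.cvtColor(im0,cv2.COLOR_RGB2GRAY)
w=g[254:274,268:294];print('thr',w.min(),w.max())
m=(w<(int(w.min())+int(w.max()))/2).astype(np.uint8)
n,l,st,ce=cv2.connectedComponentsWithStats(m)
k=l[264-254,281-268]
if k: 
    print('bore px',ce[k]+[268,254],st[k]); cn,_=cv2.findContours((l==k).astype(np.uint8),0,1); 
    b=ce[k]+[268,254]; print('bore',ray(b,.046))
h=cv2.cvtColor(im,cv2.COLOR_RGB2HSV)
m=(h[...,0]>8)&(h[...,0]<32)&(h[...,1]>120); m[:228]=0;m[268:]=0;m[:,:268]=0;m[:,295:]=0
for v in range(228,268):
    u=np.nonzero(m[v])[0]
    if len(u): print(v,u.min(),u.max(),(u.min()+u.max())/2,end=' | ')
print()
for z in(.046,.054,.082,.118): print(z,proj([.6475,.1234,z]),proj([.6485,.1234,z]),proj([.6475,.1244,z]))
```

```text
thr 52 149
bore px [280.37272727 263.21818182] [  6   5  14  10 110]
bore [649.33714536 124.19011561]
230 277 283 280.0 | 231 276 284 280.0 | 232 275 284 279.5 | 233 275 284 279.5 | 234 274 280 277.0 | 235 274 280 277.0 | 236 274 284 279.0 | 237 274 284 279.0 | 238 274 284 279.0 | 239 274 283 278.5 | 240 274 283 278.5 | 241 274 283 278.5 | 242 274 283 278.5 | 243 274 283 278.5 | 244 273 283 278.0 | 245 274 283 278.5 | 246 274 283 278.5 | 247 274 283 278.5 | 248 274 283 278.5 | 249 274 283 278.5 | 250 274 283 278.5 | 251 275 283 279.0 | 252 276 283 279.5 | 253 276 284 280.0 | 254 276 286 281.0 | 255 276 287 281.5 | 256 275 287 281.0 | 257 276 287 281.5 | 258 275 287 281.0 | 259 276 287 281.5 | 260 276 286 281.0 | 261 277 285 281.0 | 262 279 283 281.0 | 
0.046 [280.5422524  262.51451765] [280.26723531 262.80994239] [280.9672574  262.71717453]
0.054 [280.64749831 259.59414841] [280.37093983 259.88895556] [281.07506992 259.79651608]
0.082 [281.02586223 249.09528653] [280.7437705  249.38764387] [281.46266621 249.29647009]
0.118 [281.53647107 234.92688532] [281.24693235 235.21536708] [281.98574753 235.12611274]
```

Sleeve centreline is col 281.2 and the bore is at 280.5, so it sits about 1.4 mm to one side. Correct by (-1,-1) mm in tool x,y and go down gently (the chamfer captures ±4 mm).

jog_arm:
  motion:
    - [-0.8, -1, -1, 2, 0]
    - [-0.8, 0, 0, 3, 0]
    - [-0.8, 0, 0, 3, 0]
    - [-0.8, 0, 0, 1, 0]
    - [-0.8, 0, 0, 0, 0]

```text
time: 23.47
tool_pos: [0.6479, 0.1219, 0.0774]
tcp_rot: [-0.206, -3.134, 0.0]
wrist_force: [0.3, -0.3, -1.6]
width: 0.356
grip_force: 79.1
```

jog_arm:
  motion:
    - [-0.8, 0, 0, 1.5, 0]
    - [-0.8, 0, 0, 1, 0]
    - [-0.8, 0, 0, 0, 0]

```text
time: 23.72
tool_pos: [0.6488, 0.1222, 0.0758]
tcp_rot: [0.206, 3.134, 0.001]
wrist_force: [1.2, 0.3, -0.4]
width: 0.355
grip_force: 79.1
```

jog_arm:
  motion:
    - [-0.8, 0, 0, 1, 0]
    - [-0.8, 0, 0, 1, 0]
    - [-0.8, 0, 0, 0, 0]

```text
time: 23.97
tool_pos: [0.6492, 0.1225, 0.074]
tcp_rot: [0.206, 3.133, 0.001]
wrist_force: [1.2, 1.2, -0.7]
width: 0.354
grip_force: 79.1
```

jog_arm:
  motion:
    - [-0.8, 0, 0, 1, 0]
    - [-0.8, 0, 0, 1, 0]
    - [-0.8, 0, 0, 0, 0]

```text
time: 24.22
tool_pos: [0.6491, 0.1225, 0.072]
tcp_rot: [0.205, 3.133, 0.001]
wrist_force: [3.4, 3.4, 1.1]
width: 0.352
grip_force: 79.0
```

It has entered, with 3 N of sideways push to +x,+y. Yield a little that way and continue.

jog_arm:
  motion:
    - [-0.8, -0.5, 0.7, 1, 0]
    - [-0.8, 0, 0, 1, 0]
    - [-0.8, 0, 0, 0, 0]

```text
time: 24.47
tool_pos: [0.6491, 0.1226, 0.0695]
tcp_rot: [0.205, 3.135, 0.0]
wrist_force: [2.0, 1.5, -0.5]
width: 0.352
grip_force: 79.1
```

jog_arm:
  motion:
    - [-0.8, 0, 0, 1.5, 0]
    - [-0.8, 0, 0, 1.5, 0]
    - [-0.8, 0, 0, 0, 0]

```text
time: 24.72
tool_pos: [0.6491, 0.1227, 0.0664]
tcp_rot: [0.206, 3.135, 0.0]
wrist_force: [3.0, 1.4, -1.0]
width: 0.354
grip_force: 79.1
```

jog_arm:
  motion:
    - [-0.8, -0.5, 0.3, 2, 0]
    - [-0.8, 0, 0, 2, 0]
    - [-0.8, 0, 0, 0, 0]

```text
time: 24.97
tool_pos: [0.6492, 0.1227, 0.062]
tcp_rot: [-0.205, -3.134, 0.0]
wrist_force: [3.1, 0.7, -2.3]
width: 0.351
grip_force: 79.1
```

jog_arm:
  motion:
    - [-0.8, 0, 0, 2, 0]
    - [-0.8, 0, 0, 2, 0]
    - [-0.8, 0, 0, 0, 0]

```text
time: 25.22
tool_pos: [0.6492, 0.1228, 0.058]
tcp_rot: [-0.205, -3.134, 0.0]
wrist_force: [1.7, 0.8, -2.2]
width: 0.357
grip_force: 79.1
```

jog_arm:
  motion:
    - [-0.8, 0, 0, 1.5, 0]
    - [-0.8, 0, 0, 1.5, 0]
    - [-0.8, 0, 0, 0, 0]

```text
time: 25.47
tool_pos: [0.6493, 0.1228, 0.0552]
tcp_rot: [-0.205, -3.134, 0.0]
wrist_force: [0.8, 1.3, -1.7]
width: 0.352
grip_force: 79.1
```

jog_arm:
  motion:
    - [-0.8, 0, 0, 1.5, 0]
    - [-0.8, 0, 0, 1, 0]
    - [-0.8, 0, 0, 0, 0]

```text
time: 25.72
tool_pos: [0.6493, 0.1228, 0.0528]
tcp_rot: [-0.205, -3.134, 0.0]
wrist_force: [1.1, 0.4, -1.7]
width: 0.351
grip_force: 79.1
```

jog_arm:
  motion:
    - [-0.8, 0, 0, 1, 0]
    - [-0.8, 0, 0, 0, 0]
    - [-0.8, 0, 0, 0, 0]

```text
time: 25.97
tool_pos: [0.6493, 0.1228, 0.0519]
tcp_rot: [-0.205, -3.134, 0.0]
wrist_force: [2.0, 1.4, -0.4]
width: 0.354
grip_force: 79.1
```

jog_arm:
  motion:
    - [-0.8, 0, 0, 1, 0]
    - [-0.8, 0, 0, 0, 0]
    - [-0.8, 0, 0, 0, 0]

```text
time: 26.22
tool_pos: [0.6494, 0.1228, 0.0514]
tcp_rot: [-0.205, -3.135, 0.0]
wrist_force: [-1.2, -0.1, 0.7]
width: 0.35
grip_force: 79.6
```

Seating at the expected 51.3 mm. One more press to confirm.

jog_arm:
  motion:
    - [-0.8, 0, 0, 1, 0]
    - [-0.8, 0, 0, 0, 0]
    - [-0.8, 0, 0, 0, 0]

```text
time: 26.47
tool_pos: [0.6494, 0.1228, 0.0513]
tcp_rot: [-0.205, -3.135, 0.0]
wrist_force: [-2.4, -0.3, 6.2]
width: 0.357
grip_force: 80.0
```

jog_arm:
  motion:
    - [-0.8, 0, 0, 1, 0]
    - [-0.8, 0, 0, 0, 0]
    - [-0.8, 0, 0, 0, 0]

```text
time: 26.72
tool_pos: [0.6495, 0.1228, 0.0513]
tcp_rot: [-0.205, -3.135, 0.0]
wrist_force: [-4.9, -1.3, 11.5]
width: 0.354
grip_force: 80.5
```

Hard stop: the force rises to 11.5 N with no motion. Unload, release, retreat.

jog_arm:
  motion:
    - [-0.8, 0, 0, -2, 0]
    - [-0.2, 0, 0, 0, 0]
    - [0, 0, 0, 0, 0]
    - [0.1, 0, 0, 0, 0]
    - [0.1, 0, 0, 0, 0]
    - [0.1, 0, 0, 0, 0]
    - [0.1, 0, 0, -10, 0]
    - [0.1, 0, 0, -25, 0]
    - [0.1, 0, 0, -38, 0]
    - [0.1, 0, 0, -38, 0]

```text
time: 27.55
tool_pos: [0.6481, 0.1227, 0.1622]
tcp_rot: [-0.205, -3.131, 0.001]
wrist_force: [1.0, 0.7, 0.3]
width: 0.548
grip_force: 0.0
```

jog_arm:
  motion:
    - [0.1, 0, 0, -38, 0]
    - [0.1, 20, 20, 0, 0]
    - [0.1, 20, 33, 0, 0]
    - [0.1, 20, 33, 0, 0]
    - [0.1, 20, 33, 0, 0]
    - [0.1, 20, 33, 0, 0]
    - [0.1, 20, 33, 0, 0]
    - [0.1, 20, 20, 0, 0]
    - [0.1, 0, 0, 0, 0]
    - [0.1, 0, 0, 0, 0]

```text
time: 28.38
tool_pos: [0.5366, 0.3459, 0.2009]
tcp_rot: [0.2, 3.135, 0.0]
wrist_force: [0.1, -0.6, 0.1]
width: 0.55
grip_force: 0.0
```

Run:
```python
from h import *
im,W=cloud('top')
for n,(a,b,c,d),h in(('sleeve',(135,180,225,265),.082),('pot',(145,190,262,306),.062),('vial',(150,195,308,340),.072),('box',(155,200,338,388),.048),('openpot',(230,265,415,450),.040),('openvial',(230,265,140,170),.044)):
    w=W[a:b,c:d]; m=np.abs(w[...,2]-h)<.006; p=w[m]; print(n,m.sum(),np.round(np.nanmean(p,0)*1e3,1))
im,W=cloud('scene'); cv2.imwrite('pics/s9.png',cv2.resize(im[150:310,140:380,::-1],None,fx=3.3,fy=3.3,interpolation=cv2.INTER_CUBIC))
```

```text
sleeve 143 [644.9 120.7  81.5]
pot 358 [628.5  27.1  61.4]
vial 108 [619.7 -67.2  71.6]
box 461 [ 608.6 -161.5   47.5]
openpot 111 [ 438.2 -333.2   38.8]
openvial 52 [424.3 334.1  42.5]
```

View pics/s9.png

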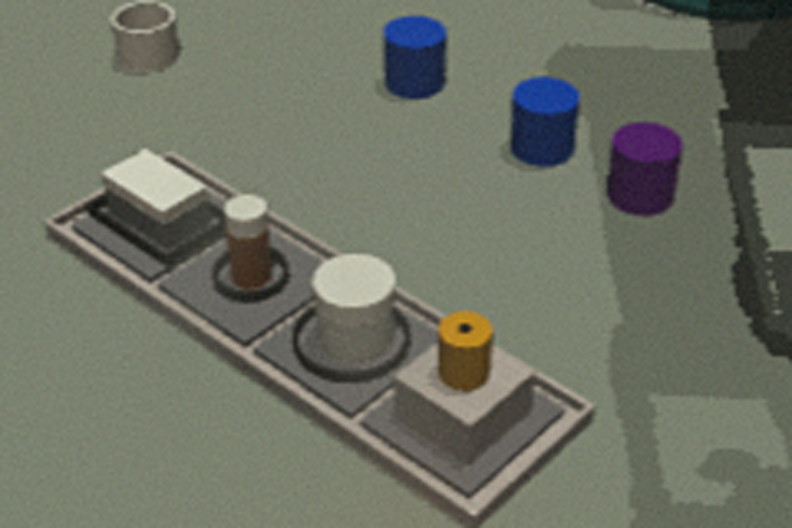

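All four are packed: box at crop (155,205), vial (248,245), pot (352,310) and sleeve seated at (465,350). Top heights are 47.5, 71.6, 61.4 and 81.5 mm against 48, 72, 62 and 82 expected. The look-alikes have not moved.

```bash
python3 -c "
from workcell import bot
print(bot.finish_job())"
```

```text
the job is handed in; nothing more can be done
None
```

The job is done and handed in: the pot, vial and slide box are in their nests, the brass sleeve is fully home in the bore, the look-alikes are untouched, and the gripper has let go of everything.

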